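# Half-shutter exposure of a light sensor

### The job

Stand the sensor head, the short black cylinder, upright (glass up) on the ring mark in the middle of the test box's open drawer, let go of it and push the drawer fully shut. Only once the drawer is shut, slide the sprung shutter on top of the box to half of its travel (the pointer line at the long middle tick) and finish while still holding it there with the fingers, because it springs shut when let go. Leave the bottle, the post and the screwdriver where they are.

Things in the scene. Friction and masses are not known exactly. Their poses are not given: they have to be found in the camera images.
- chamber: grey test box, fixed to the table, 160 (x) x 190 (y) x 78 mm high; origin under its centre, on the table; x axis from its front (drawer side, facing the robot) to its back, y along its width, z up. In its top a window 50 x 60 mm centred at x = -36, y = 0 mm, covered by the steel shutter plate, which slides between two rails 8 mm high (up to z = 86 mm)
- drawer (a joint): how far the drawer is out, m: 0 = shut (its white front flush with the box's front), 0.086 = fully out. Opens along the box's -x; 2 N of friction, no spring, stays where left; starts 77 to 86 mm out. Inside 76 (x) x 162 (y) mm, side and rear walls 28 mm above its floor; front panel 170 mm wide, 6 mm thick, its top 60 mm above the drawer floor (z = 70 mm)
- drawer_mid (a point): centre of the drawer's inner floor, on its surface (z = 10 mm above the table), marked by a thin ring 60 mm across; it moves with the drawer, 44 mm behind the front panel's outer face; when shut it lies at x = -36, y = 0 mm in the box's frame. Axes as the box's
- drawer_pull (a point): middle of the front face of the drawer's steel pull, a solid bar 60 wide (y) x 12 high mm which stands 8 mm out of the front panel; 56 mm above the table; it moves with the drawer; when shut it lies at x = -88, y = 0 mm in the box's frame
- shutter (a joint): shutter travel, m: 0 = shut (where its spring holds it), 0.030 = half, 0.060 = full. It opens along the box's +y. The spring pulls it shut with about 3 N at 0, 8 N at half and 13 N at full travel, and it snaps shut when released
- shutter_tab (a point): centre of the top of the shutter's upright black tab; tab 30 (box x) x 14 (box y) mm, 46 mm tall above the shutter plate, its top 128.5 mm above the table; with the shutter shut this point is at x = 4, y = 22 mm in the box's frame; it moves with the shutter. A dark pointer line runs on the plate from the tab towards the box's front
- half_mark (a point): the long middle tick on the front guide rail and the box's top, at x = -70.5, y = 52, z = 86 mm in the box's frame, fixed: at half travel the pointer line and the tab's centre have the same y in the box's frame as this tick (short ticks 30 mm to either side of it mark shut and full)
- sensor: the sensor head: plain black cylinder, 40 mm diameter, 40 mm tall, 0.08 to 0.17 kg, a glass disc in a thin steel ring on its top; origin at the centre of its underside; stands upright on the table to the left or right of the box
- bottle: bystander: white plastic bottle, 56 mm diameter, 140 mm tall, standing on the other side of the box from the sensor; origin at the centre of its underside
- post: bystander: steel optical post 97 mm tall on a round foot 56 mm across; origin at the centre of its underside
- screwdriver: bystander: screwdriver 170 mm long lying along its x axis; origin under its middle
There are look-alikes about, which are no part of the job. Several things have the shape of the sensor; the one meant has the colours described above.

How it is judged:
By the outcome, as a careful person would: the job done as asked, in the order asked, and still so for the second after the job is handed in, while the arm keeps its last pose, push and grip.
It also fails if it takes over 67 s, if anything falls off the work surface, if the arm or the gripper's body presses on something with over 40 N, if the wrist force passes 120 N, or if a joint passes its speed limit or range.

### The arm

A 6-joint arm with a two-finger parallel gripper is mounted at the origin on the work surface. World frame = base frame: x ahead of the robot, y to its left, z up, the work surface at z = 0. Lengths are in mm, angles in degrees, forces in N, time in s.
With the tool pointing down it reaches from about 250 to 775 mm from the base axis. Payload 4 kg.
Tool frame: the origin (TCP) lies between the finger pads; the fingertips stand 19 mm ahead of it and the grasp point (between the pads) is the TCP; z points along the fingers, y is the line along which they close (so a half turn about z gives the same grasp; the last joint's range is limited). The gripper opens to 94 mm and grips with 3 to 60 N. Pads are 16 mm wide; open, the fingers measure 119 mm over their backs; the gripper's body (75 mm by 177 mm) begins 78 mm behind the grasp point.
Start: joints at [-73.402, 4.996, 78.535, -0, 96.463, -5.907], TCP at [210.527, -508.134, 190.506] pointing down, gripper open.
Joint ranges: [-177.83, 177.83], [-43.37, 116.18], [15.69, 146.23], [-61.86, 241.86], [9.47, 152.12], [-147.06, 147.06]. Speed limits (degrees/s): [159.86, 159.86, 180, 180, 180, 180].

### API

Orientations are given as [roll, pitch, yaw] about the fixed x, y, z axes, in that order (R = Rz(yaw) Ry(pitch) Rx(roll)).
In Python, from cell import arm gives the robot as it stands.
- The arm moves only by the shell command python3 -m jog 'ROWS' [OPENING] [FORCE]. ROWS is text: rows parted by semicolons, each of 4 numbers parted by spaces: the shift along the tool's x, y, z in units of 25 mm (1.0 is 25 mm), then the turn about the tool's z in units of 6 degrees (1.0 is 6 degrees). A call has 1 to 5 rows; each row is the pose to reach, as a shift and turn from the pose commanded when the call began, along the tool's axes at that moment; what a row does not reach only later rows make up. A row lasts 1/12 s, in which the tool goes at most 41.7 mm and 7.16 degrees, less where a joint would pass 70% of its speed; a pose out of reach is approached as far as the arm can. A call with a gripper value outside its range is refused whole. OPENING is the closure, from 0 (fully open) to 1 (shut), set as the call begins (- or left out, the last holds). The fingers move at their own pace and stop on an object; FORCE is the grip in N (left out, the last holds). Time passes only in rows, so rows that repeat a pose let the fingers close. It gives the time, the measured TCP pose, the force, the opening and the grip force at its end, in the units of the state.
- arm.sense(): the state, without advancing time (a new reading comes with each control period).
- arm.grab_frame(name): name is "scene" or "side" or "wrist"; returns a dict with "image" (400x640x3 uint8, red, green, blue), "fx", "fy", "cx", "cy" (pixels), "k1" (the pictures are not rectified: a ray, as slopes to the right and down, at radius r is drawn at 1 + k1 r^2 times it, then the intrinsics apply), "rvec" (rotation vector, rad) and "tvec" (3), from world to camera coordinates, as OpenCV has them; the wrist camera has in their place "tool_from_camera" (4x4, takes a point from camera to tool coordinates, whose origin is the TCP and whose axes are the flange's). Camera axes: x right, y down, z forward; pixel columns grow to the right and rows downward; lengths in mm; the calibration is good to about 2 mm. A picture is of the moment at which its call begins: read the wrist's pose just before it. There is no depth.
- arm.close_job(): hands the job in; it is judged then, once.
The state is a dict: "clock": time; "joint_pos": joint angles; "qvel": joint speeds; "effort": joint torques, N m; "position": TCP position; "tcp_rot": TCP orientation; "contact_force": force on the tool from outside, world axes, zero at the start; "wrist_torque": the same for the moment, N m; "finger_gap": finger opening in mm; "grasp_force": force on a finger pad.
Only numpy, scipy, OpenCV 4.12 (cv2) and the standard library are available. Lean on these libraries where they do the work, as an engineer would, in place of code of your own. Each camera call takes 0.05 s, during which the arm holds its last target. There are 200 camera calls.

## Working session

There is one attempt and no reset: what is moved stays moved. The work goes in short steps, Python scripts to look and compute and a shell command to move; the robot and the scene stay as the last step left them, time stands still between calls to the robot, and variables do not carry over. Pictures are saved under pics/ and viewed, at most 12 in all, crops included, and the job is handed in when it is done.

```bash
ls; mkdir -p pics; python3 - <<'E'
from cell import arm
import cv2
print(arm.sense())
for n in ("scene","side"):
    f=arm.grab_frame(n); cv2.imwrite(f"pics/{n}0.png",f["image"][:,:,::-1]); print({k:v for k,v in f.items() if k!="image"})
    import pickle; pickle.dump(f,open(f"{n}0.pkl","wb"))
E
```

```text
pics
{'clock': 0.0, 'joint_pos': array([-7.34029043e+01,  5.03602579e+00,  7.86250438e+01, -1.72003733e-03,
        9.64621741e+01, -5.90742825e+00]), 'qvel': array([ 0.04144779,  0.08811784,  0.01849993,  0.06798604, -0.05708715,
       -0.00692482]), 'effort': array([-1.38674986e-03, -3.40185070e+01, -3.02429223e+01,  7.17113237e-02,
        3.29394685e-02, -1.72492555e-04]), 'position': array([ 210.33078171, -507.55774724,  189.33097543]), 'tcp_rot': array([-1.79877235e+02, -1.09839765e-02,  2.25043205e+01]), 'contact_force': array([-0.39585398,  0.6561448 , -0.90113734]), 'wrist_torque': array([-0.00601529, -0.02939532,  0.03082857]), 'grasp_force': 0.0, 'finger_gap': 93.74711378369071}
{'fx': 413.03176375133825, 'fy': 413.03176375133825, 'cx': 317.191120221726, 'cy': 204.09125974254914, 'k1': -0.06196796673354316, 'rvec': array([ 2.27138091,  0.62830416, -0.26121027]), 'tvec': array([-442.53472363, -147.27386571, 1234.55867027])}
{'fx': 380.22552119471374, 'fy': 380.22552119471374, 'cx': 324.48644625855326, 'cy': 201.2373362722564, 'k1': 0.004083707974421842, 'rvec': array([ 0.70134709, -2.40824694,  1.39848772]), 'tvec': array([400.38595   , 253.76639553, 767.89598214])}
```

View pics/scene0.png

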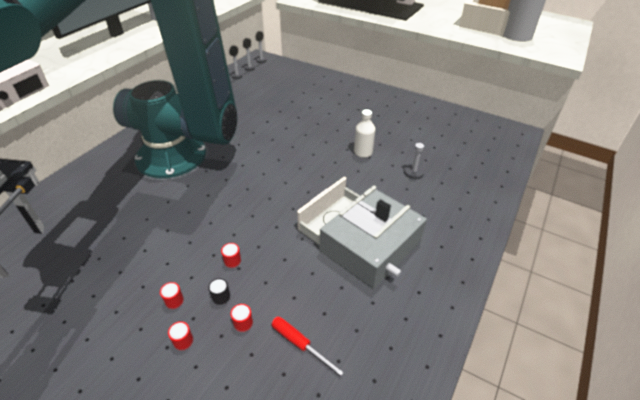

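View pics/side0.png

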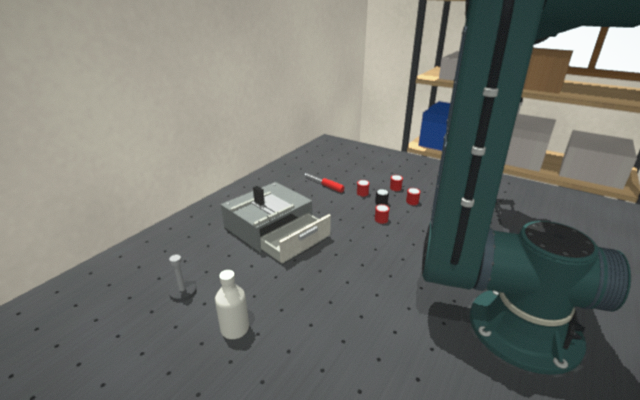

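Scene view: the candidates are the black cylinder at (219,292) and red look-alikes at (231,255), (172,295), (180,335) and (241,317). In the side view the black one is at (382,198) with red ones around it. I choose the black one. The drawer is at about scene (330,215) and the tab at (383,208). Next is a close crop to check the choice and read off points.

```bash
cat > h.py <<'E'
import numpy as np, cv2, pickle
from scipy.optimize import least_squares
from scipy.spatial.transform import Rotation as Ro
def cam(f, s=None):
    """R,t world->camera"""
    if "rvec" in f: return cv2.Rodrigues(np.array(f["rvec"]))[0], np.array(f["tvec"])
    T=np.eye(4); T[:3,:3]=Ro.from_euler("xyz",s["tcp_rot"],degrees=True).as_matrix(); T[:3,3]=s["position"]
    M=np.linalg.inv(T@f["tool_from_camera"]); return M[:3,:3],M[:3,3]
def proj(f,P,s=None):
    R,t=cam(f,s); c=np.atleast_2d(P)@R.T+t; u=c[:,:2]/c[:,2:]; u=u*(1+f["k1"]*(u**2).sum(1,keepdims=True))
    return u*[f["fx"],f["fy"]]+[f["cx"],f["cy"]]
def ray(f,px,s=None):
    R,t=cam(f,s); K=np.array([[f["fx"],0,f["cx"]],[0,f["fy"],f["cy"]],[0,0,1.]])
    u=cv2.undistortPoints(np.array([[px]],float),K,np.array([f["k1"],0,0,0.]))[0,0]
    return -R.T@t, R.T@np.array([u[0],u[1],1.])
def onz(f,px,z,s=None):
    o,d=ray(f,px,s); return o+d*(z-o[2])/d[2]
def tri(*obs):
    """obs: (frame,pixel,state) -> point, rms px"""
    r=least_squares(lambda P:np.concatenate([proj(f,P,s)[0]-p for f,p,s in obs]),[500,-50,40.]); return r.x, np.sqrt(np.mean(r.fun**2))
E
python3 - <<'E'
import pickle,cv2,numpy as np
a=pickle.load(open("scene0.pkl","rb"))["image"]; b=pickle.load(open("side0.pkl","rb"))["image"]
c=cv2.resize(a[170:310,195:435],None,fx=3.3,fy=3.3,interpolation=cv2.INTER_CUBIC)[:,:792]
cv2.imwrite("pics/sc.png",c[:,:,::-1])
c=cv2.resize(b[165:275,205:425],None,fx=3.6,fy=3.6,interpolation=cv2.INTER_CUBIC)
cv2.imwrite("pics/sd.png",c[:,:,::-1])
E
```

```text
(no output)
```

View pics/sc.png

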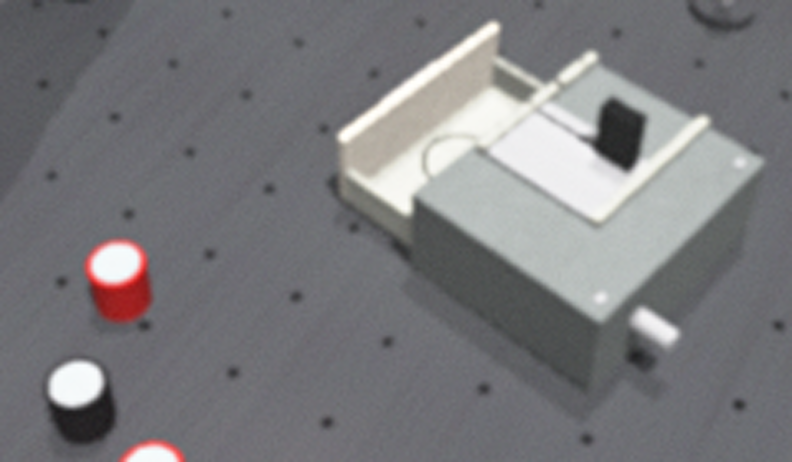

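View pics/sd.png

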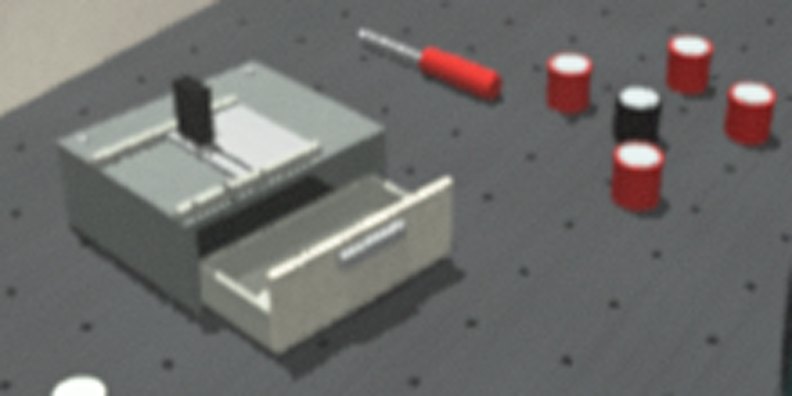

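```bash
cat > fit0.py <<'E'
from h import *
A=pickle.load(open("scene0.pkl","rb"));B=pickle.load(open("side0.pkl","rb"))
ca=lambda p:(np.array(p)+.5)/3.3-.5+[195,170]
cb=lambda p:(np.array(p)+.5)/3.6-.5+[205,165]
print("sensor top",tri((A,ca((77,384)),None),(B,cb((639,98)),None)))
h=78
obs=[(A,ca((415,197)),(-80,-95,h),0),(A,ca((607,319)),(80,-95,h),0),(A,ca((763,160)),(80,95,h),0),
(B,cb((190,222)),(-80,95,h),0),(B,cb((60,143)),(80,95,h),0),(B,cb((253,62)),(80,-95,h),0),(B,cb((386,128)),(-80,-95,h),0),
(A,ca((497,25)),(-77,85,70),1),(A,ca((342,133)),(-77,-85,70),1),(B,cb((450,180)),(-80,-85,70),1),(B,cb((272,272)),(-80,85,70),1)]
def res(q,full=False):
    x,y,w,d=q; c,s=np.cos(w),np.sin(w); o=[]
    for f,p,P,dr in obs:
        X=P[0]-dr*d; o.append(proj(f,[x+c*X-s*P[1],y+s*X+c*P[1],P[2]])[0]-p)
    return np.concatenate(o)
r=least_squares(res,[600,-50,0,80]); print(r.x,np.degrees(r.x[2])); print(r.fun.reshape(-1,2).round(1))
print("free height check, corners:",tri((A,ca((415,197)),None),(B,cb((386,128)),None)),tri((A,ca((763,160)),None),(B,cb((60,143)),None)))
for n,z in (((103,440-15),0),):pass
E
python3 fit0.py
```

```text
sensor top (array([ 454.64147004, -303.24282011,   37.02882076]), np.float64(0.37345095527890265))
[ 6.68154879e+02 -8.37743929e+00 -2.01688730e-01  7.84877121e+01] -11.555913013738047
[[-1.4 -1.5]
 [-1.6  0.6]
 [ 0.5 -0.6]
 [-1.4  0.3]
 [-1.7 -0.8]
 [-0.9 -0.8]
 [-0.6 -0.8]
 [-0.9 -0.2]
 [-0.4  1.8]
 [-0.2 -0.9]
 [ 0.1  0.6]]
free height check, corners: (array([572.78613379, -86.1959538 ,  74.73007866]), np.float64(0.6757379286976603)) (array([763.9445565 ,  66.96442394,  75.94393522]), np.float64(0.49612415645903774))
```

```bash
python3 - <<'E'
from h import *
A=pickle.load(open("scene0.pkl","rb"))
S=np.array([455,-303])
for p in [(230.5,249),(171.5,289),(179.5,329),(241,311)]:
    q=onz(A,p,40)[:2]; print(q.round(),np.hypot(*(q-S)).round(),np.degrees(np.arctan2(*(q-S)[::-1])).round())
import sys
from cell import arm
f=arm.grab_frame("wrist");print(f["tool_from_camera"].round(2),f["fx"],f["cx"],f["cy"],f["k1"])
E
```

```text
[ 416. -213.] 98.0 113.0
[ 380. -361.] 95.0 -143.0
[ 459. -419.] 116.0 -88.0
[ 535. -326.] 83.0 -16.0
[[   0.     -0.97   -0.26   75.18]
 [   1.      0.     -0.      1.67]
 [   0.     -0.26    0.97 -193.63]
 [   0.      0.      0.      1.  ]] 326.72573344732325 314.21990933569634 197.8513159348373 -0.033727863260118195
```

```bash
cat >> h.py <<'E'
def go(target,yaw=None):
    """print rows units from current pose to world TCP target"""
    from cell import arm
    s=arm.sense(); R=Ro.from_euler("xyz",s["tcp_rot"],degrees=True).as_matrix()
    y=s["tcp_rot"][2]; Ry=Ro.from_euler("xyz",[180,0,y],degrees=True).as_matrix()
    d=Ry.T@(np.array(target)-s["position"])/25
    print("t",s["clock"].round(2),"pos",s["position"].round(1),"rot",s["tcp_rot"].round(1),"gap",s["finger_gap"].round(1),"| rows:",d.round(2),"turn",None if yaw is None else round(((y-yaw+180)%360-180)/6,2))
E
python3 -m jog '6.1 -1.9 1 5.68;12.2 -3.84 2 5.68;12.2 -3.84 2 5.68;12.2 -3.84 2 5.68;12.2 -3.84 2 5.68'
python3 -c "
from h import *
go([455,-303,130],-11.6)"
```

```text
clock: 0.57
position: [356.1, -386.0, 160.4]
tcp_rot: [-180.0, 0.0, -10.6]
contact_force: [-0.0, -0.1, -0.2]
finger_gap: 94.1
grasp_force: 0.0Traceback (most recent call last):
  File "<string>", line 3, in <module>
    go([455,-303,130],-11.6)
    ~~^^^^^^^^^^^^^^^^^^^^^^
  File "h.py", line 27, in go
    print("t",s["clock"].round(2),"pos",s["position"].round(1),"rot",s["tcp_rot"].round(1),"gap",s["finger_gap"].round(1),"| rows:",d.round(2),"turn",None if yaw is None else round(((y-yaw+180)%360-180)/6,2))
              ^^^^^^^^^^^^^^^^
AttributeError: 'float' object has no attribute 'round'
```

```bash
sed -i 's/s\["clock"\].round(2)/round(s["clock"],2)/; s/s\["finger_gap"\].round(1)/round(s["finger_gap"],1)/' h.py
python3 -m jog '1.6 -2 0.5 0;3.2 -4.05 1.2 0;3.2 -4.05 1.2 0;3.2 -4.05 1.2 0;3.2 -4.05 1.2 0'
python3 -m jog '0 0 0 0;0 0 0 0;0 0 0 0'
python3 - <<'E'
from h import *
from cell import arm
go([455,-303,130],-11.6)
s=arm.sense(); f=arm.grab_frame("wrist"); pickle.dump((f,s),open("w1.pkl","wb"))
im=f["image"].copy(); 
c=proj(f,[[454.6,-303.2,40]],s)[0]; print(c); cv2.imwrite("pics/w1.png",im[:,:,::-1])
E
```

```text
clock: 0.98
position: [452.9, -299.5, 129.4]
tcp_rot: [-179.9, 0.2, -10.0]
contact_force: [-1.1, 0.3, -0.9]
finger_gap: 93.9
grasp_force: 0.0
clock: 1.23
position: [451.2, -303.6, 131.7]
tcp_rot: [179.9, -0.0, -10.4]
contact_force: [-0.3, 0.8, 0.1]
finger_gap: 94.3
grasp_force: 0.0
t 1.23 pos [ 451.2 -303.6  131.7] rot [179.9  -0.  -10.4] gap 94.3 | rows: [ 0.15 -0.05  0.07] turn 0.2
[311.09711967 193.12236034]
```

View pics/w1.png

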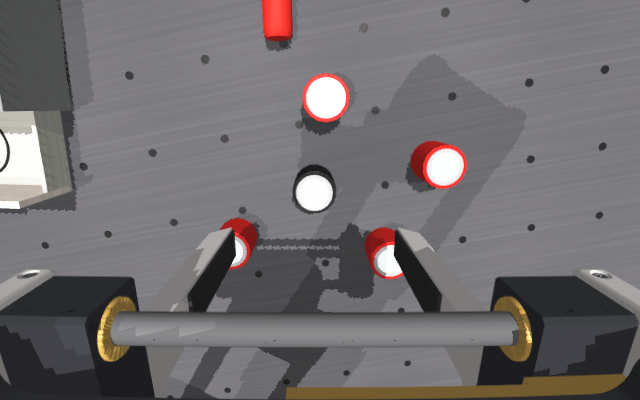

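Wrist view: the black sensor's glass is at (314.5,191), 4 px from the prediction. Red ones are at (326,97), (444,166), (237,250) and (388,258). The red drum-like thing at (278,20) is the screwdriver handle. The drawer is at the left.

```bash
cat > m1.py <<'E'
from h import *
f,s=pickle.load(open("w1.pkl","rb"))
A=pickle.load(open("scene0.pkl","rb"));B=pickle.load(open("side0.pkl","rb"))
print(tri((A,np.array([218.0,286.0]),None),(B,np.array([382.1,191.9]),None),(f,np.array([314.5,191]),s)))
P=onz(f,(314.5,191),40,s); print(P)
R=Ro.from_euler("xyz",[180,0,-11.6],degrees=True).as_matrix()
for p in [(326,97),(444,166),(237,250),(388,258)]:
    q=onz(f,p,40,s); print(q.round(), "tool xy rel sensor",(R.T@(q-P)).round()[:2])
go([P[0],P[1],24],-11.6)
E
python3 m1.py
```

```text
(array([ 455.45042974, -305.95775861,   37.69699928]), np.float64(0.6503249489423684))
[ 455.98639466 -306.57035278   40.        ]
[ 534. -331.   40.] tool xy rel sensor [81.  8.]
[ 458. -424.   40.] tool xy rel sensor [ 25. 114.]
[ 413. -224.   40.] tool xy rel sensor [-59. -72.]
[ 379. -364.   40.] tool xy rel sensor [-64.  72.]
t 1.28 pos [ 451.2 -303.6  131.7] rot [179.9  -0.  -10.4] gap 93.9 | rows: [0.21 0.08 4.31] turn 0.2
```

```bash
python3 -m jog '0.2 0.07 1.4 0;0.2 0.07 2.8 0;0.2 0.07 4.2 0;0.2 0.07 4.2 0;0.2 0.07 4.2 0' 0 
python3 -m jog '0 0 0 0;0 0 0 0;0 0 0 0;0 0 0 0;0 0 0 0' 1 25
python3 -m jog '0 0 0 0;0 0 0 0;0 0 0 0;0 0 0 0;0 0 0 0'
```

```text
clock: 1.7
position: [454.6, -304.5, 24.5]
tcp_rot: [-179.9, 0.2, -10.4]
contact_force: [0.0, -0.4, 0.6]
finger_gap: 94.3
grasp_force: 0.0
clock: 2.12
position: [457.4, -305.4, 27.6]
tcp_rot: [179.9, -0.1, -10.3]
contact_force: [0.1, 0.2, 0.4]
finger_gap: 63.9
grasp_force: 0.0
clock: 2.53
position: [456.5, -304.6, 25.9]
tcp_rot: [-180.0, 0.0, -10.3]
contact_force: [-0.5, 0.3, 0.4]
finger_gap: 30.7
grasp_force: 0.0
```

```bash
python3 - <<'E'
from h import *
from cell import arm
s=arm.sense(); print(s["finger_gap"],s["grasp_force"]); f=arm.grab_frame("wrist"); g=arm.grab_frame("scene"); h=arm.grab_frame("side"); pickle.dump((f,s,g,h),open("w2.pkl","wb"))
c=cv2.resize(g["image"][230:330,170:270],(400,400),interpolation=cv2.INTER_CUBIC)
d=cv2.resize(h["image"][140:240,330:430],(400,400),interpolation=cv2.INTER_CUBIC)
w=f["image"][50:250,120:520]
im=np.vstack([np.hstack([c,d]),np.hstack([w,w])])
cv2.imwrite("pics/w2.png",im[:,:,::-1])
E
```

```text
30.67299208403697 0.0
```

View pics/w2.png

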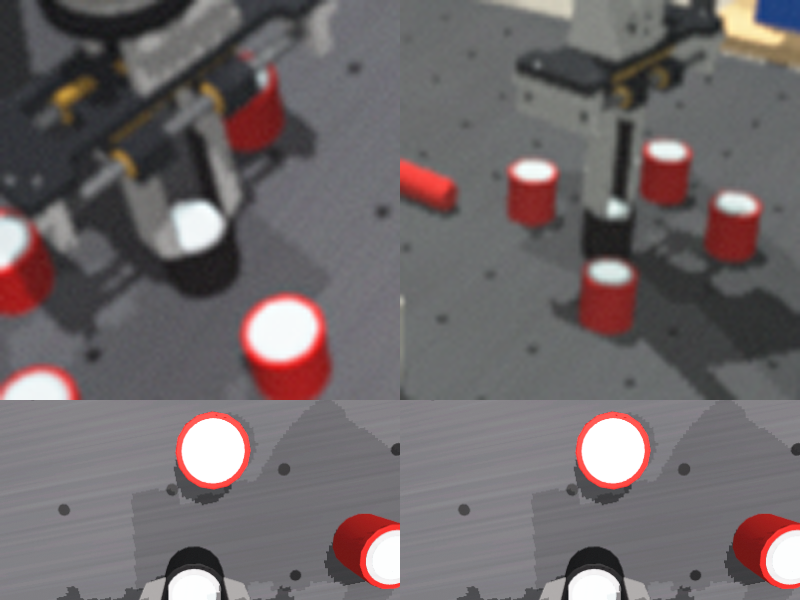

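The sensor at crop pixel (197,222) still stands in place and the fingers straddle its top, but I can't tell how deep the tips are. I'll check by projecting the tips into the views.

```bash
python3 - <<'E'
from h import *
f,s,g,h=pickle.load(open("w2.pkl","rb"))
R=Ro.from_euler("xyz",s["tcp_rot"],degrees=True).as_matrix()
for dz in (19,0,-20):
  for y in (-15,-25,15,25):
    P=s["position"]+R@[0,y,dz]; print(dz,y,((proj(g,P)[0]-[170,230])*4).round(),((proj(h,P)[0]-[330,140])*4+[400,0]).round(), (proj(f,P,s)[0]-[120,50]+[0,400]).round())
print("sensor base/top",((proj(g,[[456,-305,0],[456,-305,40]])-[170,230])*4).round(),((proj(h,[[456,-305,0],[456,-305,40]])-[330,140])*4+[400,0]).round())
E
```

```text
19 -15 [223. 242.] [590. 247.] [170. 574.]
19 -25 [237. 230.] [583. 252.] [155. 574.]
19 15 [179. 278.] [612. 233.] [213. 574.]
19 25 [164. 290.] [620. 229.] [228. 574.]
0 -15 [217. 222.] [592. 226.] [168. 584.]
0 -25 [231. 210.] [585. 231.] [152. 584.]
0 15 [172. 258.] [614. 212.] [215. 584.]
0 25 [157. 270.] [622. 208.] [231. 584.]
-20 -15 [211. 199.] [594. 203.] [165. 597.]
-20 -25 [226. 188.] [587. 208.] [148. 597.]
-20 15 [166. 236.] [617. 190.] [217. 597.]
-20 25 [150. 248.] [624. 186.] [235. 597.]
sensor base/top [[202. 267.]
 [189. 224.]] [[602. 248.]
 [606. 203.]]
```

```bash
python3 - <<'E'
from h import *
f,s,g,h=pickle.load(open("w2.pkl","rb")); f1,s1=pickle.load(open("w1.pkl","rb"))
print(tri((f1,np.array([326,97.]),s1),(f,np.array([333,101.]),s)))
# red top apparent diameter -> depth below the camera
for F,S,name in ((f1,s1,"w1"),(f,s,"w2")):
    im=F["image"].astype(int); m=((im[:,:,0]>150)&(im[:,:,1]<120)|(im.min(2)>235)).astype(np.uint8); m[:, :270]=0; m[:,380:]=0; m[160:]=0;
    n,l,st,ce=cv2.connectedComponentsWithStats(m); i=[k for k in range(1,n) if st[k,4]>500]; print(name,st[i],ce[i])
f0=f; im=f["image"][200:250,240:390]; cv2.imwrite("pics/w2c.png",cv2.resize(f["image"][180:330,215:415],(800,600),interpolation=cv2.INTER_CUBIC)[:,:,::-1])
E
```

```text
(array([ 533.80120944, -330.37690467,   41.07106071]), np.float64(0.21418360258779207))
w1 [[ 270    0   22   37  781]
 [ 302   73   48   50 1755]] [[280.24839949  17.80921895]
 [325.64786325  97.14586895]]
w2 [[ 295   61   76   79 4407]] [[332.66666667  99.88132516]]
```

View pics/w2c.png

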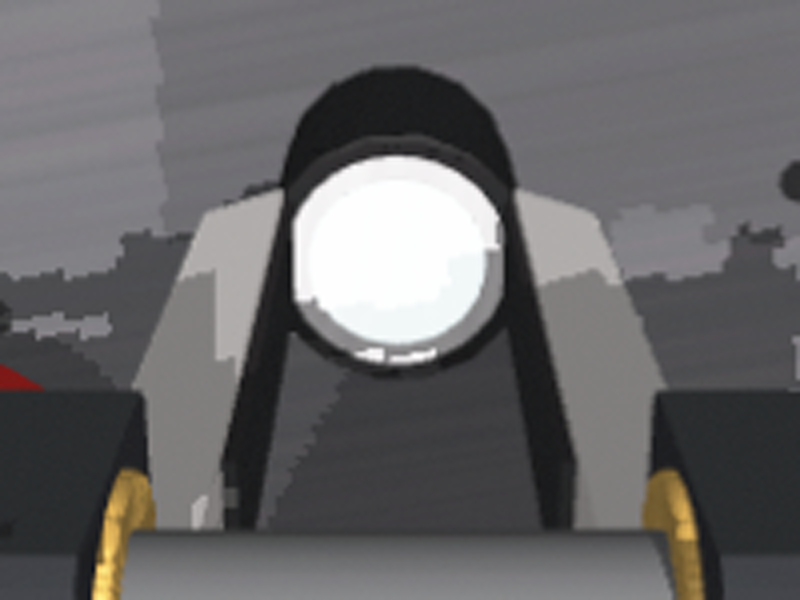

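The tips project to row 224 and are seen at row 226, so they are down beside the sensor. The pads touch it on both sides, at columns 286 and 344. I'll let the fingers settle and re-read.

```bash
python3 -m jog '0 0 0 0;0 0 0 0;0 0 0 0;0 0 0 0'
```

```text
clock: 3.02
position: [456.6, -304.8, 26.1]
tcp_rot: [180.0, -0.0, -10.3]
contact_force: [-0.4, 0.0, 0.2]
finger_gap: 0.5
grasp_force: 0.0
```

```bash
python3 - <<'E'
from h import *
from cell import arm
s=arm.sense(); print(s["finger_gap"],s["grasp_force"]); f=arm.grab_frame("wrist"); g=arm.grab_frame("scene"); h=arm.grab_frame("side"); pickle.dump((f,s,g,h),open("w3.pkl","wb"))
c=cv2.resize(g["image"][240:320,180:260],(400,400),interpolation=cv2.INTER_CUBIC)
d=cv2.resize(h["image"][150:230,340:420],(400,400),interpolation=cv2.INTER_CUBIC)
w=cv2.resize(f["image"][180:280,215:415],(400,200),interpolation=cv2.INTER_CUBIC)
im=np.vstack([np.hstack([c,d]),np.hstack([w,w*0])])
cv2.imwrite("pics/w3.png",im[:,:,::-1])
E
```

```text
0.4744466689974769 0.0
```

View pics/w3.png

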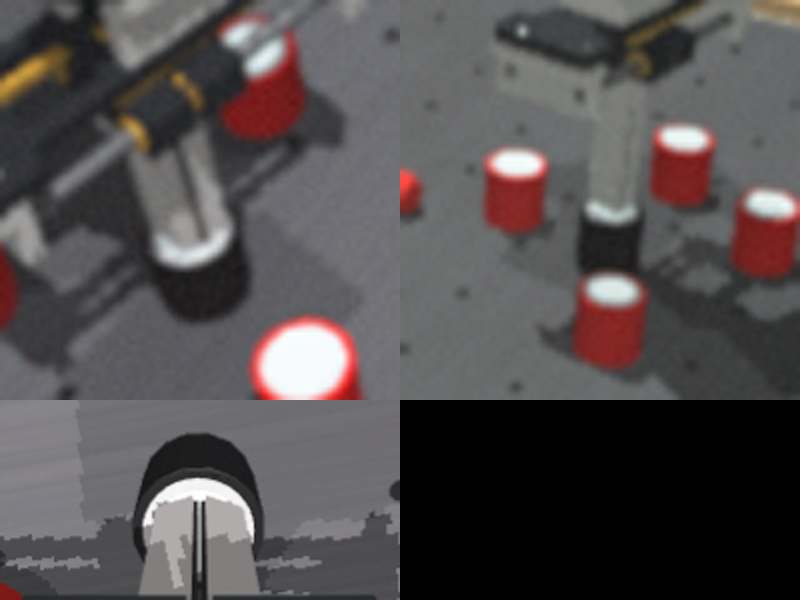

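The fingers closed to 0.5 mm above the glass without touching anything, so the tips are higher than 19 mm ahead of the TCP would give. I'll measure the tip offset from the wrist pictures, with the known gap of 94.

```bash
python3 - <<'E'
from h import *
f,s=pickle.load(open("w1.pkl","rb"))
R=Ro.from_euler("xyz",s["tcp_rot"],degrees=True).as_matrix()
for z in (19,0,-10,-20,-30):
    print(z,[proj(f,s["position"]+R@[x,y,z],s)[0].round() for x in (8,-8) for y in (-47,47)])
a,sa,g,h=pickle.load(open("w3.pkl","rb"))
for z in (19,0,-10,-20): 
    P=sa["position"]+R@[0,0,z]; Q=sa["position"]+R@[-8,-8,z]; print(z,"scene crop",((proj(g,P)[0]-[180,240])*5).round(),"side crop",((proj(h,P)[0]-[340,150])*5+[400,0]).round(),((proj(h,Q)[0]-[340,150])*5+[400,0]).round())
E
cat > /dev/null
```

```text
19 [array([243., 213.]), array([380., 213.]), array([244., 235.]), array([379., 235.])]
0 [array([237., 222.]), array([386., 222.]), array([238., 245.]), array([385., 246.])]
-10 [array([233., 227.]), array([390., 228.]), array([235., 252.]), array([388., 252.])]
-20 [array([229., 234.]), array([394., 234.]), array([231., 259.]), array([392., 259.])]
-30 [array([224., 240.]), array([398., 241.]), array([226., 267.]), array([396., 267.])]
19 scene crop [201. 275.] side crop [602. 250.] [605. 259.]
0 scene crop [193. 249.] side crop [604. 224.] [607. 232.]
-10 scene crop [189. 236.] side crop [606. 210.] [609. 218.]
-20 scene crop [185. 222.] side crop [607. 195.] [610. 204.]
```

Measured tips sit about 8 to 20 mm behind the reported TCP, not 19 ahead of it. The real grasp point is therefore about 35 mm back along tool z. I'll reopen the gripper and go about 31 mm lower, watching the force.

```bash
J='python3 -m jog'; python3 -m jog '0 0 0 0;0 0 0 0;0 0 0 0;0 0 0 0;0 0 0 0' 0
python3 -m jog '0 0 0 0;0 0 0 0;0 0 0 0;0 0 0 0;0 0 0 0' | tail -2
python3 -m jog '0 0 0 0;0 0 0 0;0 0 0 0;0 0 0 0' | tail -2
python3 -m jog '0 0 0.3 0;0 0 0.6 0;0 0 0.9 0;0 0 0.9 0'
python3 -m jog '0 0 0.1 0;0 0 0.2 0;0 0 0.3 0;0 0 0.3 0'
```

```text
clock: 3.58
position: [456.6, -304.7, 26.0]
tcp_rot: [180.0, -0.0, -10.3]
contact_force: [0.6, -0.1, 0.0]
finger_gap: 30.6
grasp_force: 0.0
finger_gap: 63.7
grasp_force: 0.0
finger_gap: 90.6
grasp_force: 0.0
clock: 4.67
position: [455.0, -303.5, 0.8]
tcp_rot: [-179.9, 0.2, -10.3]
contact_force: [-0.1, 0.9, -1.0]
finger_gap: 93.5
grasp_force: 0.0
clock: 5.0
position: [456.4, -304.6, -4.4]
tcp_rot: [-180.0, 0.0, -10.3]
contact_force: [-0.7, 0.3, -0.2]
finger_gap: 93.8
grasp_force: 0.0
```

```bash
python3 -m jog '0 0 0 0;0 0 0 0;0 0 0 0;0 0 0 0;0 0 0 0' 1 25 | tail -2
python3 -m jog '0 0 0 0;0 0 0 0;0 0 0 0;0 0 0 0;0 0 0 0'
python3 - <<'E'
from h import *
from cell import arm
s=arm.sense(); f=arm.grab_frame("wrist"); g=arm.grab_frame("scene"); h=arm.grab_frame("side"); pickle.dump((f,s,g,h),open("w4.pkl","wb"))
E
```

```text
finger_gap: 64.1
grasp_force: 0.0
clock: 5.83
position: [456.6, -304.7, -3.9]
tcp_rot: [180.0, -0.0, -10.3]
contact_force: [-0.0, 0.1, 0.6]
finger_gap: 39.5
grasp_force: 25.0
```

Gripped at 39.5 mm and 25 N. Now lift and carry.

```bash
python3 -m jog '0 0 -1 0;0 0 -2.5 0;0 0 -4 0;0 0 -4.6 0;0 0 -4.6 0'
python3 -m jog '0.4 -1 0 0;0.7 -2.5 0 0;0.9 -4 0 0;1.1 -5.5 0 0;1.2 -7 0 0'
python3 -m jog '0.1 -1.4 0 0.2;0.3 -2.8 0 0.2;0.4 -4.2 0 0.2;0.43 -5.3 0 0.2;0.43 -6.3 0 0.2'
python3 -m jog '0 0 0 0;0 0 0 0;0 0 0 0'
python3 - <<'E'
from h import *
from cell import arm
go([556,14.6,110],-11.56)
s=arm.sense(); f=arm.grab_frame("wrist"); g=arm.grab_frame("scene"); pickle.dump((f,s,g),open("w5.pkl","wb"))
cv2.imwrite("pics/w5.png",cv2.resize(f["image"],(800,500),interpolation=cv2.INTER_CUBIC)[:,:,::-1])
E
```

```text
clock: 6.4
position: [459.1, -306.8, 116.5]
tcp_rot: [179.7, -0.5, -10.3]
contact_force: [-0.0, -0.7, -1.5]
finger_gap: 39.6
grasp_force: 25.0
clock: 6.82
position: [516.3, -135.9, 108.2]
tcp_rot: [-180.0, 0.2, -10.3]
contact_force: [1.7, -0.8, -1.5]
finger_gap: 39.6
grasp_force: 25.0
clock: 7.23
position: [554.6, 17.4, 108.0]
tcp_rot: [180.0, 0.3, -11.4]
contact_force: [0.3, 0.7, -1.4]
finger_gap: 39.5
grasp_force: 25.0
clock: 7.48
position: [554.8, 14.8, 109.1]
tcp_rot: [179.9, 0.2, -11.5]
contact_force: [0.7, -1.1, -2.3]
finger_gap: 39.3
grasp_force: 25.0
t 7.48 pos [554.8  14.8 109.1] rot [179.9   0.2 -11.5] gap 39.3 | rows: [ 0.05 -0.   -0.04] turn 0.02
```

View pics/w5.png

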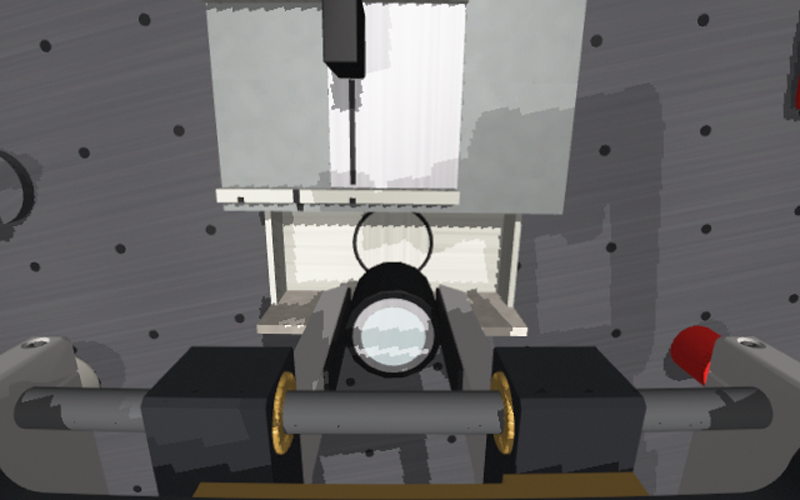

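Wrist view (800x500 picture):
- Box front-top corners at (224,211) and (563,213).
- Half tick at (297,194), pointer line at column 352.
- Drawer ring centred at (393.5,244).
- Panel top corners at (257,331) and (527,333).
- The sensor is held with its glass up at (393,335).

```bash
cat > fit1.py <<'E'
from h import *
f,s,g=pickle.load(open("w5.pkl","rb")); f4,s4,g4,h4=pickle.load(open("w4.pkl","rb"))
k=lambda p:(np.array(p)+.5)/1.25-.5
obs=[(f,k((224,211)),(-80,95,78),0),(f,k((563,213)),(-80,-95,78),0),
(f,k((297,194)),(-70.5,52,86),0),(f,k((352,196)),(-70.5,22,86),0),(f,k((240,197)),(-70.5,82,86),0),
(f,k((393.5,244)),(-36,0,10),1),(f,k((257,331)),(-80,85,70),1),(f,k((527,334)),(-80,-85,70),1)]
def res(q):
    x,y,w,d=q; c,S=np.cos(w),np.sin(w); o=[]
    for F,p,P,dr in obs:
        X=P[0]-dr*d; o.append(proj(F,[x+c*X-S*P[1],y+S*X+c*P[1],P[2]],s)[0]-p)
    return np.concatenate(o)
r=least_squares(res,[668,-8,-.2,78],loss="soft_l1"); x,y,w,d=r.x
print(r.x,np.degrees(w)); print(r.fun.reshape(-1,2).round(1))
W=lambda X,Y:np.array([x+np.cos(w)*X-np.sin(w)*Y,y+np.sin(w)*X+np.cos(w)*Y])
print("mid",W(-36-d,0),"pull",W(-88-d,0),"pull shut",W(-88,0),"tab",W(4,22),"tab half",W(4,52))
print("ring via z=10",onz(f,k((393.5,244)),10,s))
# held glass: expected height = tcp+44
print("held top centre at z",s["position"][2]+44, onz(f,k((393,335)),s["position"][2]+44,s), "TCP",s["position"])
E
python3 fit1.py
```

```text
[ 6.67843731e+02 -1.09271634e+01 -2.07680744e-01  7.89035306e+01] -11.899230114995506
[[-0.2 -0.5]
 [ 0.   0.1]
 [-0.6  1.5]
 [ 0.4  0.2]
 [ 0.2 -1.1]
 [-0.4 -1.9]
 [ 0.3  1. ]
 [ 0.2  0.1]]
mid [555.40927525  12.76491477] pull [504.52666395  23.4868487 ] pull shut [581.73469619   7.2176479 ] tab [676.29398054   9.77533111] tab half [682.47971165  39.13068378]
ring via z=10 [553.53201446  12.73135018  10.        ]
held top centre at z 153.0784930299149 [553.62443619  13.30869659 153.07849303] TCP [554.79702792  14.79596745 109.07849303]
```

```bash
python3 -m jog '0.04 0.03 0.8 0.07;0.04 0.03 1.8 0.07;0.04 0.03 2.8 0.07;0.04 0.03 3.6 0.07;0.04 0.03 3.8 0.07'
python3 -m jog '0 0 0.1 0;0 0 0.2 0;0 0 0.24 0;0 0 0.24 0;0 0 0.24 0'
```

```text
clock: 8.0
position: [553.3, 13.1, 11.6]
tcp_rot: [179.9, 0.5, -12.0]
contact_force: [-1.4, 0.9, -2.2]
finger_gap: 39.3
grasp_force: 25.0
clock: 8.42
position: [557.8, 14.1, 11.4]
tcp_rot: [-180.0, -0.1, -11.9]
contact_force: [-0.3, 0.2, -0.9]
finger_gap: 39.7
grasp_force: 25.0
```

```bash
python3 -m jog '0 0 0.04 0;0 0 0.08 0;0 0 0.08 0;0 0 0.08 0'
python3 -m jog '0 0 0.04 0;0 0 0.08 0;0 0 0.08 0;0 0 0.08 0'
```

```text
clock: 8.75
position: [556.7, 14.3, 8.1]
tcp_rot: [180.0, -0.0, -11.9]
contact_force: [-0.1, -0.6, -1.2]
finger_gap: 39.9
grasp_force: 25.0
clock: 9.08
position: [556.8, 14.3, 6.0]
tcp_rot: [180.0, -0.0, -11.9]
contact_force: [0.1, 0.4, -0.5]
finger_gap: 39.2
grasp_force: 25.0
```

```bash
python3 -m jog '0 0 0.04 0;0 0 0.04 0;0 0 0.04 0' | grep -E "pos|force"
python3 -m jog '0 0 0.04 0;0 0 0.04 0;0 0 0.04 0'| grep -E "pos|force"
```

```text
position: [557.1, 14.2, 6.0]
contact_force: [-1.7, 0.3, 5.3]
grasp_force: 25.0
position: [558.0, 14.0, 6.0]
contact_force: [-1.7, -0.1, 7.0]
grasp_force: 25.0
```

```bash
python3 -m jog '0 0 0 0;0 0 0 0;0 0 0 0;0 0 0 0;0 0 0 0' 0.2 | grep -E "pos|gap|force"
python3 -m jog '0 0 -0.5 0;0 0 -1.2 0;0 0 -2.4 0;0 0 -3.6 0;0 0 -4.4 0'
python3 -m jog '0 0 0 0;0 0 0 0;0 0 0 0'
python3 - <<'E'
from h import *
from cell import arm
s=arm.sense(); f=arm.grab_frame("wrist"); g=arm.grab_frame("scene"); pickle.dump((f,s,g),open("w6.pkl","wb"))
c=cv2.resize(f["image"][100:320,170:470],(750,550),interpolation=cv2.INTER_CUBIC)
cv2.imwrite("pics/w6.png",c[:,:,::-1])
E
```

```text
position: [556.4, 14.3, 3.4]
contact_force: [-0.6, 1.1, 0.9]
finger_gap: 69.7
grasp_force: 0.0
clock: 10.42
position: [558.0, 14.2, 118.1]
tcp_rot: [-180.0, -0.3, -11.9]
contact_force: [1.0, -0.2, 0.4]
finger_gap: 75.4
grasp_force: 0.0
clock: 10.67
position: [556.0, 14.3, 113.1]
tcp_rot: [180.0, 0.1, -11.9]
contact_force: [-0.3, -0.1, -1.0]
finger_gap: 75.3
grasp_force: 0.0
```

View pics/w6.png

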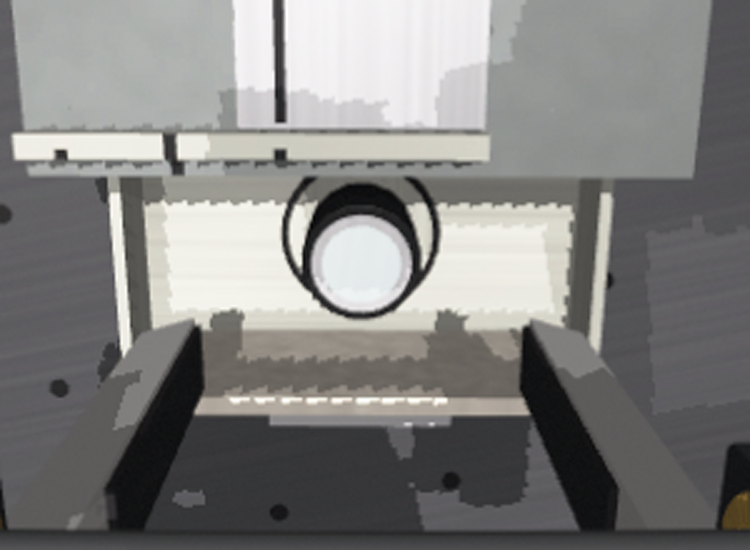

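The sensor stands glass-up at crop (361,265). The ring spans columns 283 to 438, and the panel's front top edge is at row 415. I'll check the centring and the drawer's opening numerically.

```bash
python3 - <<'E'
from h import *
f,s,g=pickle.load(open("w6.pkl","rb"))
k=lambda p:(np.array(p)+.5)/2.5-.5+[170,100]
a=onz(f,k((361,265)),50,s); l=onz(f,k((283,235)),10,s); r=onz(f,k((438,235)),10,s); b=onz(f,k((360,318)),10,s); 
c,S=np.cos(-.2077),np.sin(-.2077)
B=lambda P:np.array([c*(P[0]-667.84)+S*(P[1]+10.93),-S*(P[0]-667.84)+c*(P[1]+10.93)]).round(1)
print("box frame: sensor",B(a),"ring l,r,b",B(l),B(r),B(b),"box front",B(onz(f,k((360,178)),78,s)),"panel top front",B(onz(f,k((360,415)),70,s)),"pull",B(onz(f,k((360,426)),62,s)))
def W(X,Y): return [667.84+c*X-S*Y,-10.93+S*X+c*Y]
go(W(-210,0)+[113],-11.9)
E
```

```text
box frame: sensor [-114.8    0. ] ring l,r,b [-115.    29.3] [-114.9  -28.9] [-148.1    0.4] box front [-80.6   0.4] panel top front [-158.7    0.3] pull [-166.8    0.3]
t 10.77 pos [555.4  14.4 111.9] rot [180.    0.2 -11.9] gap 75.4 | rows: [-3.79  0.06 -0.04] turn 0.0
```

Sensor at −114.8 against mid at −114.7 in the box frame, so it is centred. Now close the fingers, back off in front of the pull, and lower.

```bash
python3 -m jog '-0.8 0.05 0 0;-1.8 0.05 0 0;-2.8 0.05 0 0;-3.6 0.05 0 0;-3.6 0.05 0 0' 1 20 | grep -E "pos|gap|force"
python3 -m jog '0 0 1 0;0 0 2 0;0 0 3 0;0 0 3.4 0;0 0 3.4 0'| grep -E "pos|gap|force"
python3 -m jog '0.1 0 0 0;0.2 0 0 0;0.3 0 0 0;0.3 0 0 0;0.3 0 0 0'
python3 - <<'E'
from h import *
c,S=np.cos(-.2077),np.sin(-.2077)
def W(X,Y): return [667.84+c*X-S*Y,-10.93+S*X+c*Y]
go(W(-180,0)+[26],-11.9)
E
```

```text
position: [464.5, 32.4, 112.1]
contact_force: [0.1, -0.4, -0.8]
finger_gap: 45.5
grasp_force: 0.0
position: [465.7, 31.6, 25.1]
contact_force: [0.6, 0.5, -0.0]
finger_gap: 12.0
grasp_force: 0.0
clock: 12.02
position: [476.9, 29.9, 30.2]
tcp_rot: [-180.0, -0.1, -11.9]
contact_force: [-0.4, -0.4, -0.5]
finger_gap: 0.5
grasp_force: 0.0
t 12.02 pos [476.9  29.9  30.2] rot [-1.80e+02 -1.00e-01 -1.19e+01] gap 0.5 | rows: [0.61 0.02 0.17] turn 0.0
```

```bash
python3 -m jog '0.15 0 0.1 0;0.3 0 0.2 0;0.45 0 0.2 0;0.6 0 0.2 0;0.75 0 0.2 0'| grep -E "pos|force"
python3 -m jog '0.15 0 0 0;0.3 0 0 0;0.45 0 0 0;0.6 0 0 0;0.75 0 0 0'| grep -E "pos|force"
python3 -m jog '0.15 0 0 0;0.3 0 0 0;0.45 0 0 0;0.6 0 0 0;0.75 0 0 0'| grep -E "pos|force"
python3 - <<'E'
from h import *
c,S=np.cos(-.2077),np.sin(-.2077)
def W(X,Y): return [667.84+c*X-S*Y,-10.93+S*X+c*Y]
go(W(-97,0)+[26],-11.9)
E
```

```text
position: [494.5, 26.1, 23.9]
contact_force: [0.4, -0.2, 0.2]
grasp_force: 0.0
position: [512.5, 22.2, 23.9]
contact_force: [-2.0, 0.5, 0.3]
grasp_force: 1.1
position: [531.0, 18.3, 23.9]
contact_force: [-1.9, -0.8, 0.1]
grasp_force: 1.1
t 13.27 pos [531.   18.3  23.9] rot [180.    0.  -11.9] gap 0.1 | rows: [ 1.72  0.01 -0.08] turn 0.0
```

Pushing at 2 N, as expected. Continue.

```bash
python3 -m jog '0.15 0 0 0;0.3 0 0 0;0.45 0 0 0;0.6 0 0 0;0.75 0 0 0'| grep -E "pos|force"
python3 -m jog '0.15 0 0 0;0.3 0 0 0;0.45 0 0 0;0.6 0 0 0;0.7 0 0 0'| grep -E "pos|force"
python3 -m jog '0.06 0 0 0;0.12 0 0 0;0.16 0 0 0;0.2 0 0 0'| grep -E "pos|force"
python3 - <<'E'
from h import *
c,S=np.cos(-.2077),np.sin(-.2077)
def W(X,Y): return [667.84+c*X-S*Y,-10.93+S*X+c*Y]
go(W(-97,0)+[26],-11.9)
E
```

```text
position: [549.4, 14.3, 23.9]
contact_force: [-2.1, -2.0, -0.3]
grasp_force: 1.1
position: [566.8, 10.9, 23.9]
contact_force: [-1.6, -1.7, -0.2]
grasp_force: 1.0
position: [571.2, 10.0, 24.0]
contact_force: [-2.2, -1.5, -0.3]
grasp_force: 1.0
t 14.43 pos [571.2  10.   24. ] rot [180.    0.  -11.9] gap 0.8 | rows: [ 0.08  0.02 -0.08] turn 0.0
```

```bash
python3 -m jog '0.06 0 0 0;0.12 0 0 0;0.12 0 0 0'| grep -E "pos|force"
python3 -m jog '0.06 0 0 0;0.12 0 0 0;0.12 0 0 0'| grep -E "pos|force"
```

```text
position: [572.0, 9.8, 24.0]
contact_force: [-7.1, -1.2, 3.0]
grasp_force: 3.8
position: [571.8, 9.8, 24.0]
contact_force: [-15.1, 0.4, 8.1]
grasp_force: 7.6
```

The drawer hit its stop, with the pull at the shut position and the force rising. Back off, rise, and go over the tab. The tip offset measured again from the known gap: tips = TCP + 17.

```bash
python3 -m jog '-0.4 0 0 0;-1 0 0 0;-1 0 -1 0;-1 0 -2.5 0;-1 0 -4 0' 0 | grep -E "pos|force|gap"
python3 -m jog '0 0 -0.8 0;0 0 -1.7 0;0.6 0 -1.7 0;1.2 -0.3 -1.7 0;1.5 -0.4 -1.7 0'| grep -E "pos|force|gap"
python3 -m jog '0 0 0 0;0 0 0 0;0 0 0 0'| grep -E "pos|force|gap"
python3 - <<'E'
from h import *
from cell import arm
s=arm.sense(); f=arm.grab_frame("wrist"); g=arm.grab_frame("scene"); pickle.dump((f,s,g),open("w7.pkl","wb"))
cv2.imwrite("pics/w7.png",cv2.resize(f["image"],(800,500),interpolation=cv2.INTER_CUBIC)[:,:,::-1])
go([676.3,9.8,165],-11.9)
E
```

```text
position: [552.2, 14.5, 124.2]
contact_force: [1.6, -0.3, 0.4]
finger_gap: 30.4
grasp_force: 0.0
position: [593.9, 16.5, 168.0]
contact_force: [0.2, -0.1, -0.3]
finger_gap: 63.6
grasp_force: 0.0
position: [590.8, 16.0, 166.1]
contact_force: [-0.8, 0.2, -0.4]
finger_gap: 83.5
grasp_force: 0.0
t 16.12 pos [590.8  16.  166.3] rot [180.    0.  -11.9] gap 91.4 | rows: [ 3.4  -0.46  0.05] turn 0.0
```

View pics/w7.png

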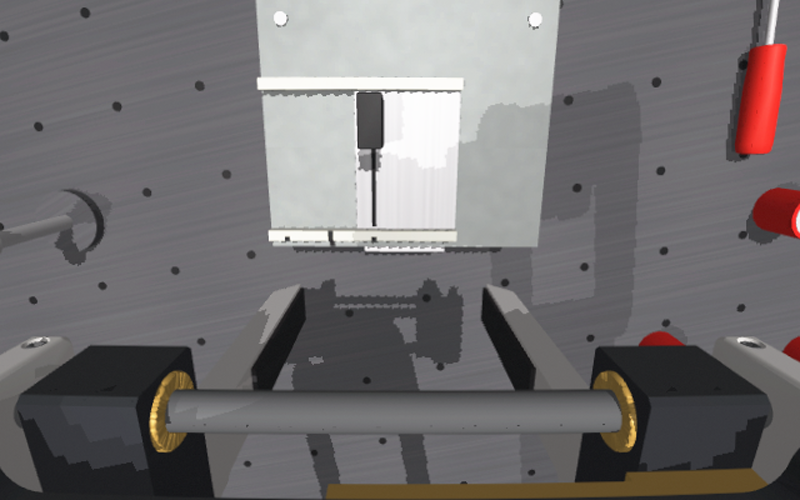

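The drawer is shut: its front is flush and only the pull shows, at (405,249). The tab top spans (358–382, 93–148), the pointer is at column 374, and the half tick is at (331,238).

```bash
python3 - <<'E'
from h import *
f,s,g=pickle.load(open("w7.pkl","rb"))
k=lambda p:(np.array(p)+.5)/1.25-.5
print("tab top", onz(f,k((370,120)),128.5,s), onz(f,k((382,147)),128.5,s),onz(f,k((358,93)),128.5,s))
m=onz(f,k((331,234)),86,s); sh=onz(f,k((374.5,238)),86,s); print("half tick",m,"shut tick",sh, np.hypot(*(m-sh)[:2]))
a=onz(f,k((270,246)),78,s); b=onz(f,k((539,246)),78,s); print("front corners",a,b,"yaw",np.degrees(np.arctan2(-(a-b)[0],(a-b)[1])),np.hypot(*(a-b)[:2]))
E
```

```text
tab top [676.36374829   9.09199472 128.5       ] [661.0594166    5.74109944 128.5       ] [691.23353789  12.34157843 128.5       ]
half tick [610.52550118  53.73928412  86.        ] shut tick [601.60912259  25.0212247   86.        ] 30.070396469973375
front corners [609.35273182 100.34935237  78.        ] [569.84679695 -88.34464277  78.        ] yaw -11.82493339138002 192.7852242580786
```

```bash
python3 -m jog '1 -0.2 0 0;2.2 -0.44 0 0;3.4 -0.44 0 0;3.4 -0.44 0 0;3.4 -0.44 0 0' 0| grep -E "pos|force|gap"
python3 -m jog '0 0 1 0;0 0 2 0;0 0 3 0;0 0 3.42 0;0 0 3.42 0'| grep -E "pos|force|gap"
python3 -m jog '0 0 0 0;0 0 0 0;0 0 0 0'| grep -E "pos|force|gap"
python3 - <<'E'
from h import *
go([676.3,9.5,80],-11.9)
E
```

```text
position: [676.7, 8.9, 164.5]
contact_force: [-0.7, -0.2, 0.3]
finger_gap: 93.7
grasp_force: 0.0
position: [673.5, 9.5, 77.7]
contact_force: [-0.0, 0.3, 0.1]
finger_gap: 93.7
grasp_force: 0.0
position: [678.1, 9.1, 84.0]
contact_force: [-0.0, -0.0, 0.2]
finger_gap: 94.0
grasp_force: 0.0
t 17.2 pos [678.1   9.1  84. ] rot [-180.    -0.3  -11.9] gap 94.0 | rows: [-0.07  0.    0.16] turn 0.0
```

```bash
python3 -m jog '-0.03 0 0.1 0;-0.03 0 0.1 0;0 0 0.1 0;0 0 0.1 0;0 0 0.1 0' 1 45| grep -E "pos|force|gap"
python3 -m jog '0 0 0 0;0 0 0 0;0 0 0 0;0 0 0 0;0 0 0 0'| grep -E "pos|force|gap"
python3 -m jog '0 0 0 0;0 0 0 0;0 0 0 0;0 0 0 0;0 0 0 0'
python3 - <<'E'
from h import *
go([676.3,9.5,80],-11.9)
E
```

```text
position: [676.9, 9.2, 78.6]
contact_force: [0.0, 0.2, -0.3]
finger_gap: 64.0
grasp_force: 0.0
position: [676.8, 9.2, 78.5]
contact_force: [0.2, 0.4, -1.1]
finger_gap: 31.0
grasp_force: 0.0
clock: 18.45
position: [677.2, 11.2, 78.5]
tcp_rot: [-179.8, -0.0, -11.8]
contact_force: [1.8, 4.7, -0.8]
finger_gap: 14.0
grasp_force: 45.0
t 18.45 pos [677.2  11.2  78.5] rot [-179.8   -0.   -11.8] gap 14.0 | rows: [-0.02  0.07 -0.06] turn 0.01
```

```bash
python3 -m jog '0 -0.15 0 0;0 -0.3 0 0;0 -0.45 0 0;0 -0.6 0 0;0 -0.75 0 0'| grep -E "pos|force|gap"
python3 -m jog '0 -0.15 0 0;0 -0.3 0 0;0 -0.45 0 0;0 -0.45 0 0;0 -0.45 0 0'| grep -E "pos|force|gap"
python3 - <<'E'
from h import *
from cell import arm
s=arm.sense(); f=arm.grab_frame("wrist"); g=arm.grab_frame("scene");h=arm.grab_frame("side"); pickle.dump((f,s,g,h),open("w8.pkl","wb"))
go([682.5,39.1,78.5],-11.9)
W=lambda X,Y,z:[667.84+np.cos(-.2077)*X-np.sin(-.2077)*Y,-10.93+np.sin(-.2077)*X+np.cos(-.2077)*Y,z]
for y in (22,49,50,51,52,53,54,55): print(y, [proj(f,W(x,y,83),s)[0].round(1) for x in (-60,-50,-40,-30,-20)], proj(f,W(-70.5,y,86),s)[0].round(1))
E
```

```text
position: [680.3, 25.7, 78.5]
contact_force: [-1.9, -5.8, -0.2]
finger_gap: 13.8
grasp_force: 45.0
position: [682.6, 36.4, 78.4]
contact_force: [-2.1, -6.7, 0.0]
finger_gap: 13.9
grasp_force: 45.0
t 19.43 pos [682.5  36.2  78.4] rot [179.8   0.  -12. ] gap 13.4 | rows: [-0.03 -0.11 -0.  ] turn -0.01
22 [array([352.2, 325.8]), array([352.7, 313. ]), array([353.2, 299.9]), array([353.7, 286.4]), array([354.2, 272.5])] [352.2 341.9]
49 [array([312.2, 326. ]), array([312.2, 313.2]), array([312.2, 300. ]), array([312.2, 286.5]), array([312.1, 272.6])] [312.3 342. ]
50 [array([310.8, 326. ]), array([310.7, 313.2]), array([310.7, 300. ]), array([310.6, 286.5]), array([310.6, 272.6])] [310.8 342. ]
51 [array([309.3, 326. ]), array([309.2, 313.2]), array([309.1, 300. ]), array([309.1, 286.5]), array([309. , 272.6])] [309.3 342. ]
52 [array([307.8, 326. ]), array([307.7, 313.2]), array([307.6, 300. ]), array([307.5, 286.5]), array([307.4, 272.6])] [307.8 342. ]
53 [array([306.3, 326. ]), array([306.2, 313.2]), array([306.1, 300. ]), array([306. , 286.5]), array([305.9, 272.6])] [306.3 342. ]
54 [array([304.8, 326. ]), array([304.7, 313.2]), array([304.6, 300. ]), array([304.4, 286.5]), array([304.3, 272.6])] [304.9 342.1]
55 [array([303.4, 326. ]), array([303.2, 313.2]), array([303.1, 300. ]), array([302.9, 286.5]), array([302.7, 272.6])] [303.4 342.1]
```

```bash
python3 -m jog '0 -0.1 0 0;0 -0.18 0 0;0 -0.18 0 0;0 -0.18 0 0;0 -0.18 0 0'
python3 -m jog '0 0 0 0;0 0 0 0;0 0 0 0'| grep -E "pos|force|gap"
python3 - <<'E'
from h import *
from cell import arm
s=arm.sense(); f=arm.grab_frame("wrist"); g=arm.grab_frame("scene");h=arm.grab_frame("side"); pickle.dump((f,s,g,h),open("w9.pkl","wb"))
gy=f["image"].mean(2).round().astype(int)
for r in (245,255,265,280,295,310,325,340): print(r,gy[r,290:370:2])
E
```

```text
clock: 19.85
position: [683.4, 40.3, 78.5]
tcp_rot: [179.8, 0.0, -12.0]
contact_force: [-1.5, -5.9, 0.0]
finger_gap: 13.4
grasp_force: 45.0
position: [683.4, 40.3, 78.4]
contact_force: [-2.0, -7.0, 0.6]
finger_gap: 14.0
grasp_force: 45.0
245 [141 139 140 141  94  24  34  35  36  34  35  34  35  34  34  35  34  35
  34  32  64 141 141 140 140 140 141 141 140 140 141 188 213 215 217 218
 216 216 215 211]
255 [140 140 140 130  30  28  32  36  34  36  36  36  37  36  36  36  20  20
  23  19  22  78 103 102 102 102 102 102 102 102 104 102 102 112 150 164
 237 177 179 144]
265 [140 141 141  48  28  24  33  36  37  34  24  23  21  36  37  19  21  20
  21  20  22  37 102 102 102 103 102 102 103 103 102 103 102 102 184 230
 205 148 147 143]
280 [101 103  68  22  19  18  20  21  20  19  20  32  30  21  18  19  21  20
  20  20  19  22  39 102 102 102 102 102  57  35  34  35  34  34  34  33
  35  35  35  33]
295 [102  73  25  23  23 105  19  18  19  21  19  19  22  20  19  19  22  19
  19  50  20  22  25  51 102 101 102 102  37  24  32  35  35  33  36  34
  35  35  34  34]
310 [117  86  28  26  76 148 145 146 149 151 148  76  26  88 146 147 150 150
 149 148 124  22  29  62  94 102  96  74  71  97  99  27  35  35  35  34
  35  34  35  33]
325 [104 102 103 102 103 103 103 103 103 103 103 103 103 102 103 103 103 104
 103 104 104 104 103 103 103 103 103  57  57 118 151 106  33  55  55  55
  56  56  56  55]
340 [111 110 111 110 110 109 110  85 110 110 110 110 110 110 110 110 110 110
 109 110 110 110 110 111  99  97 110 110 110  76  88  69  37  56  57  56
  57  56  57  56]
```

```bash
python3 - <<'E'
from h import *
c,S=np.cos(-.2077),np.sin(-.2077)
B=lambda P:np.array([c*(P[0]-667.84)+S*(P[1]+10.93),-S*(P[0]-667.84)+c*(P[1]+10.93)]).round(1)
f,s,g,h=pickle.load(open("w9.pkl","rb")); f7,s7,g7=pickle.load(open("w7.pkl","rb"))
print("pointer box", B(onz(f,(314.1,310),83,s)), "tcp box",B(s["position"]),s["position"])
k=lambda p:(np.array(p)+.5)/1.25-.5
print("w7: pointer",B(onz(f7,k((374.5,200)),83,s7)),"half tick",B(onz(f7,k((331,234)),86,s7)),"shut tick",B(onz(f7,k((374.5,238)),86,s7)))
# scene + side: plate's leading (-y) edge / tab motion not needed; look for front rail ticks & pointer in the side view
B2=pickle.load(open("side0.pkl","rb"))
W=lambda X,Y,z:[667.84+c*X-S*Y,-10.93+S*X+c*Y,z]
for F,n in ((h,"side now"),(B2,"side start")):
    im=F["image"].mean(2)
    for z,x in ((83,-45),(83,-55),(86,-70.5)):
        ys=np.arange(12,92,2.); P=proj(F,[W(x,y,z) for y in ys]).astype(np.float32)
        v=cv2.remap(im.astype(np.float32),P[:,:1],P[:,1:],cv2.INTER_LINEAR)[:,0]; print(n,x,v.round().astype(int))
E
```

```text
pointer box [-47.6  51.7] tcp box [ 4.7 53.3] [683.38651973  40.26251613  78.44763204]
w7: pointer [-46.3  21.4] half tick [-69.4  51.5] shut tick [-72.2  21.5]
side now -45 [231 236 238 238 238 239 239 240 238 233 225 209 179 156 146 146 148 147
 145 137 123 106 107 118 134 142 142 138 132 124 117 112 108 109 109 110
 109 109 110 111]
side now -55 [228 234 237 233 230 229 227 228 226 224 208 190 171 153 147 146 146 146
 145 138 125 115 114 123 135 142 143 139 131 122 115 111 110 109 110 110
 110 110 110 111]
side now -70.5 [211 211 208 206 195 180 186 183 165 153 147 147 146 147 146 146 147 147
 145 139 127 113 109 118 122 134 143 147 149 151 146 142 139 133 128 124
 125 133 137 137]
side start -45 [224 224 223 221 208 187 166 160 180 201 216 218 200 176 151 145 149 158
 164 166 166 165 166 166 167 167 167 167 166 166 166 166 164 164 165 164
 164 165 165 165]
side start -55 [223 224 224 222 213 197 174 165 182 205 215 212 199 174 151 139 145 157
 163 165 165 165 165 165 165 165 165 165 165 165 165 165 166 167 166 166
 167 166 166 165]
side start -70.5 [225 226 223 218 214 210 212 212 205 195 196 211 222 221 215 205 191 187
 191 187 169 150 158 179 194 204 206 208 211 210 208 211 212 203 195 189
 189 202 208 208]
```

Three checks agree that the shutter is at half:
- **Wrist view:** pointer at 51.7 against the tick at 51.5, a travel of 30.3 mm.
- **Side view:** the pointer line coincides with the long tick.
- **Arm travel:** about 30 mm from the shut position.

The drawer is shut, so I'm handing in.

```bash
python3 -c "
from cell import arm
s=arm.sense();print(s['position'],s['grasp_force'],s['contact_force']);print(arm.close_job())"
```

```text
[683.37445231  40.24285043  78.44539495] 45.012550950050354 [-1.5215211  -7.90452194 -0.30122122]
the job is handed in; nothing more can be done
None
```

The job is handed in at about 20 s: the sensor stands glass-up on the ring mark, the drawer is fully shut, and the fingers still hold the shutter at half travel; the bottle, post and screwdriver were left alone.

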